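# Close four tubs of cut sweets with their own lids

## Robot

A 7-joint arm with a two-finger parallel gripper is mounted at the origin on the work surface. World frame = base frame: x ahead of the robot, y to its left, z up, the work surface at z = 0. Lengths are in m, angles in rad, forces in N, time in s.
With the tool pointing down it reaches from about 0.4 to 0.85 m from the base axis. Payload 6.9 kg.
Tool frame: the origin (TCP) lies midway between the tips of the shut fingers; the grasp point (between the pads) lies behind it (ctrl.pinch_z is the z of the grasp point in the tool frame, in m); z points along the fingers, y is the direction in which the jaws open and shut (so a half turn about z gives the same grasp; the last joint's range is limited). The gripper opens to 85 mm and grips with 20 to 120 N. Pads are 22 mm wide; open, the fingers measure 114 mm over their backs; the gripper's body (76 mm by 85 mm) begins 54 mm behind the grasp point. The pads swing forward as they close: fully open they stand 13 mm farther back than shut.
Start: joints at [-1.024, 0.507, -0.238, 1.5, 0.126, 1.149, -0.155], TCP at [0.267, 0.565, 0.231] pointing down, gripper open.
Joint ranges: [-3.08, 3.08], [-0.24, 2.05], [-1.43, 1.35], [0, 2.5], [-1.52, 4.66], [0.17, 1.96], [-2.89, 2.89]. Speed limits (rad/s): [2.39, 2.39, 3.14, 3.14, 3.14, 3.14, 3.14].

## Interface

Orientations are given as a unit quaternion [w, x, y, z].
In Python, from station import ctrl, get_state, vision, ticket, models gives the robot as it stands. Calls block until the motion is done:
- ctrl.movep(position, orientation): joint-space move of the TCP to a pose.
- ctrl.movel(position, frame=None, max_speed=0.15): straight line of the TCP; frame=None keeps the orientation; max_speed is the mean speed in m/s.
- ctrl.set_joints(angles): joint-space move.
- ctrl.ungrasp() and ctrl.close_gripper(force=None): open the fingers fully, or close them until they stop; force is the grip in N (None keeps the last).
- ctrl.pause(seconds).
- ctrl.ik(position, orientation): joint angles nearest the present ones, or None.
- get_state(): the state.
- vision.grab_frame(name): name is "scene" or "top" or "wrist"; returns (picture, depth): 480x640x3 uint8, blue, green, red; 480x640 float32, m along the optical axis (not along the pixel's ray), 0 where there is no reading.
- vision.camera_info(name): a dict with "mtx" (3x3 intrinsics, pixels), "R" (3x3) and "t" (3): a world point X has camera coordinates R X + t; the wrist camera has in their place "hand_eye" (4x4, takes a point from camera to tool coordinates, whose origin is the TCP and whose axes are the flange's). Camera axes: x right, y down, z forward; pixel columns grow to the right and rows downward; lengths in m; the calibration is good to about 2 mm. A picture is of the moment at which its call begins: read the wrist's pose just before it. camera_info takes no time and is no camera call.
A pose or a line that the arm cannot do raises ctrl.Unreachable and nothing moves.
- ticket.close_job(): hands the job in, once; it reports no verdict.
Trained networks look in the newest picture that a camera, given by its name, has taken for a name from the list of things; names that differ only in an ending like _2 or _b are one class to them, and where a whole thing is asked for, a point or a joint stands for the part that bears it (a point fixed in the world has none). Each returns a list of dicts, best first, with "p" (0 to 1); they miss things now and then, are a little off and sometimes report something else, mostly with a low value. They report only what shows in the picture. A call takes as long as a camera call. They do not tell look-alikes from the thing itself.
- models.recognise(camera, target): "point" ([column, row] in pixels, amid what is visible of it).
- models.masks_of(camera, target): "mask" (480x640 bool, what is visible of it) and "point" ([column, row] in pixels, amid what is visible of it).
The state is a dict: "time": time; "qpos": joint angles; "qd": joint speeds; "tau": joint torques, N m; "tcp_pos": TCP position; "eef_rot": TCP orientation; "contact_force": force on the tool from outside, world axes, zero at the start; "wrist_torque": the same for the moment, N m; "width": finger opening in m.
Only numpy, scipy, OpenCV 4.12 (cv2) and the standard library are available. Lean on these libraries where they do the work, as an engineer would, in place of code of your own. Each camera call takes 0.05 s, during which the arm holds its last target.

## Task

The four tubs of cut sweets are ready for the stock room: put on each its own lid - big round, small round, square and oblong - right way up and seated flat all round on the rim with its plug in the mouth, and let go. The tubs stay standing where they are; leave the ring cutter and the bench scraper alone.

Things in the scene. Friction and masses are not known exactly. Their poses are not given: they have to be found in the camera images.
- lid_big_round_mid (a point): Loose grey big round lid: plate 100 mm across, plug 72 mm across tapering to 64; bar handle 50 mm long (lid's x axis), 16 mm wide, black. Lies on its plug. Upwards: plug 10 mm, plate 4, handle 30. Point: lid's centre, 22 mm above the underside, 8 above the plate's top, 22 below the handle's top; z up. 50-120 g. Seated, the point is 12 mm above the tub's rim.
- lid_small_round_mid (a point): Loose grey small round lid: plate 74 mm across, plug 46 mm across tapering to 38; bar handle 44 mm long (lid's x axis), 16 mm wide, black. Lies on its plug. Upwards: plug 10 mm, plate 4, handle 30. Point: lid's centre, 22 mm above the underside, 8 above the plate's top, 22 below the handle's top; z up. 50-120 g. Seated, the point is 12 mm above the tub's rim.
- lid_square_mid (a point): Loose grey square lid: plate 86 x 86 mm, square plug 58 x 58 mm (foot 50 x 50); bar handle 50 mm long (lid's x axis), 16 mm wide, black. Lies on its plug. Upwards: plug 10 mm, plate 4, handle 30. Point: lid's centre, 22 mm above the underside, 8 above the plate's top, 22 below the handle's top; z up. 50-120 g. Seated, the point is 12 mm above the tub's rim.
- lid_oblong_mid (a point): Loose grey oblong lid: plate 114 mm (along its x axis) x 62 mm (along y), plug 86 x 34 mm (foot 78 x 26); bar handle 50 mm long (lid's x axis), 16 mm wide, black. Lies on its plug. Upwards: plug 10 mm, plate 4, handle 30. Point: lid's centre, 22 mm above the underside, 8 above the plate's top, 22 below the handle's top; z up. 50-120 g. Seated, the point is 12 mm above the tub's rim.
- tub_big_round_mouth (a point): Loose white open big round tub, 90 mm across outside, 84 mm inside; 60 mm tall, wall 3 mm, standing upright, filled with orange sweets to about 20 mm below the rim. Point: centre of the mouth, level with the rim; z up. 240-520 g. Its own lid's plug enters with 6 mm of play on every side.
- tub_small_round_mouth (a point): Loose white open small round tub, 64 mm across outside, 58 mm inside; 60 mm tall, wall 3 mm, standing upright, filled with orange sweets to about 20 mm below the rim. Point: centre of the mouth, level with the rim; z up. 240-520 g. Its own lid's plug enters with 6 mm of play on every side.
- tub_square_mouth (a point): Loose white open square tub, 76 x 76 mm outside, 70 x 70 mm inside; its x and y axes are square to the walls; 60 mm tall, wall 3 mm, standing upright, filled with orange sweets to about 20 mm below the rim. Point: centre of the mouth, level with the rim; z up. 240-520 g. Its own lid's plug enters with 6 mm of play on every side.
- tub_oblong_mouth (a point): Loose white open oblong tub, 104 mm (along its x axis) x 52 mm (along y) outside, 98 x 46 mm inside; 60 mm tall, wall 3 mm, standing upright, filled with orange sweets to about 20 mm below the rim. Point: centre of the mouth, level with the rim; z up. 240-520 g. Its own lid's plug enters with 6 mm of play on every side.
- cutter_mid (a point): Bystander: loose steel ring cutter, 50 mm across, 30 mm tall, open at both ends. The point is its centre. To be left alone.
- scraper_mid (a point): Bystander: loose bench scraper lying flat, steel blade about 90 mm wide with a black bar handle 100 mm long and 20 mm tall, about 110 mm from handle to edge (along its x axis). The point is 10 mm above the bench, near its middle. To be left alone.
Not all that is in view belongs to the job. Leave any blue look-alike of the part that bears lid_big_round_mid alone. What is shaped like the part that bears lid_small_round_mid but blue or yellow is not meant.

How it is judged:
By the outcome, as a careful person would: the job done as asked, in the order asked, and still so for the second after the job is handed in, with the robot touching nothing.
It also fails if it takes over 118 s, if anything falls off the work surface, if the arm or the gripper's body presses on something with over 40 N, if the wrist force passes 120 N, or if a joint passes its speed limit or range.

## Working session

There is one attempt and no reset: what is moved stays moved. The work goes in short steps, each a Python script; the robot and the scene stay as the last script left them, time stands still between calls to the robot, and variables do not carry over. Pictures are saved under pics/ and viewed, and the job is handed in when it is done.

```bash
ls; mkdir -p pics
python3 - <<'E'
from station import ctrl, get_state, vision, ticket, models
import cv2, numpy as np
s=get_state(); print(s['time'],s['tcp_pos'],s['eef_rot'],s['width'],ctrl.pinch_z)
for n in ['scene','top','wrist']:
    p,d=vision.grab_frame(n); cv2.imwrite(f'pics/{n}0.png',p); np.save(f'pics/{n}0d.npy',d)
    ci=vision.camera_info(n); print(n,{k:np.round(v,4).tolist() for k,v in ci.items()})
E
```

```text
pics
0.0 [0.26650908 0.56476686 0.23041731] [-1.80523506e-04  2.18595025e-01  9.75815254e-01 -8.78607724e-04] 0.08536163348968016 -0.0187
scene {'mtx': [[463.9148, 0.0, 319.0956], [0.0, 463.9148, 240.2926], [0.0, 0.0, 1.0]], 'R': [[0.3682, 0.9297, 0.0035], [0.5151, -0.2009, -0.8332], [-0.774, 0.3086, -0.5529]], 't': [-0.1635, -0.2032, 1.4418]}
top {'mtx': [[547.088, 0.0, 323.3419], [0.0, 547.088, 244.88], [0.0, 0.0, 1.0]], 'R': [[0.0024, -1.0, -0.0038], [-0.9846, -0.0017, -0.1745], [0.1745, 0.0042, -0.9846]], 't': [0.0044, 0.479, 1.1999]}
wrist {'mtx': [[370.8132, 0.0, 322.7448], [0.0, 370.8132, 239.3957], [0.0, 0.0, 1.0]], 'hand_eye': [[-0.0003, -0.9564, -0.2921, 0.0747], [1.0, -0.0007, 0.0011, -0.0003], [-0.0013, -0.2921, 0.9564, -0.1418], [0.0, 0.0, 0.0, 1.0]]}
```

View pics/scene0.png

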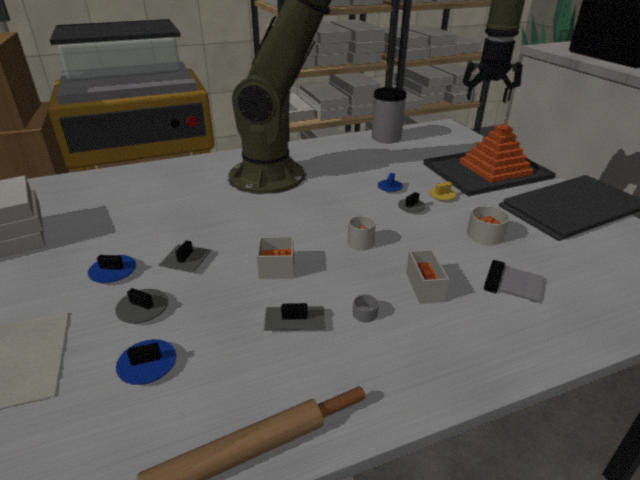

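View pics/top0.png

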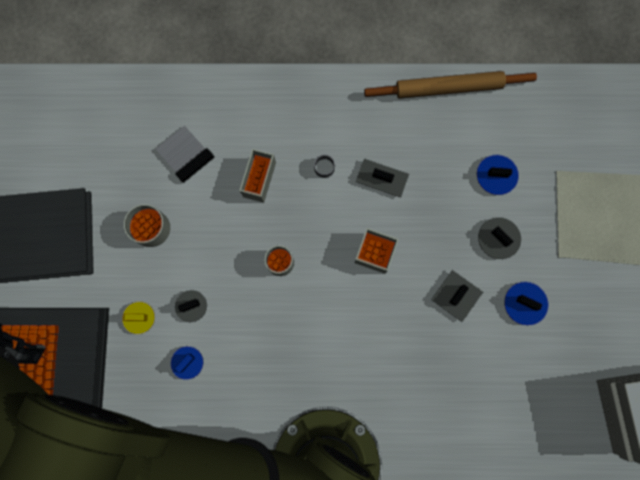

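```bash
cat > h.py <<'E'
from station import ctrl, get_state, vision, ticket, models
import cv2, numpy as np
from scipy.spatial.transform import Rotation as Ro
def cam(name, st=None):
    ci=vision.camera_info(name); K=np.array(ci['mtx'])
    if 'R' in ci:
        R=np.array(ci['R']);t=np.array(ci['t']); return K,R.T,-R.T@t
    q=np.array(st['eef_rot']); Rt=Ro.from_quat(q[[1,2,3,0]]).as_matrix(); H=np.array(ci['hand_eye'])
    return K,Rt@H[:3,:3],Rt@H[:3,3]+np.array(st['tcp_pos'])
def onplane(K,Rc,c,uv,z):
    uv=np.atleast_2d(np.asarray(uv,float)); r=np.c_[(uv-K[:2,2])/K[0,0],np.ones(len(uv))]@Rc.T
    return c+r*((z-c[2])/r[:,2])[:,None]
def cloud(K,Rc,c,d):
    v,u=np.mgrid[:480,:640]; P=np.stack([(u-K[0,2])/K[0,0]*d,(v-K[1,2])/K[0,0]*d,d],-1)
    return P@Rc.T+c
def rect(xy):
    (cx,cy),(w,h),a=cv2.minAreaRect((np.asarray(xy)*1000).astype(np.float32))
    if w<h: w,h,a=h,w,a+90
    return np.array([cx,cy])/1000,w,h,(a+90)%180-90
E
python3 - <<'E'
from h import *
names=[a+b for a in ['lid_big_round','lid_small_round','lid_square','lid_oblong'] for b in ['_mid']]+['tub_%s_mouth'%s for s in ['big_round','small_round','square','oblong']]+['cutter_mid','scraper_mid']
p,d=vision.grab_frame('top');K,Rc,c=cam('top');C=cloud(K,Rc,c,d)
for n in names:
    r=models.masks_of('top',n)
    for o in r[:4]:
        m=o['mask']&(d>0); P=C[m]; z=P[:,2]
        bgr=p[o['mask']].mean(0).round()
        zt=0.06 if 'tub' in n else 0.014
        s=abs(z-zt)<0.008; rr=rect(P[s][:,:2]) if s.sum()>5 else None
        print(n,round(o['p'],2),np.round(o['point']),bgr,m.sum(),'zpct',np.percentile(z,[5,50,95]).round(3) if len(z) else 0,rr and (rr[0].round(4),*np.round(rr[1:],1)))
E
```

```text
lid_big_round_mid 0.74 [144. 227.] [35. 59. 94.] 1472 zpct [0.015 0.036 0.06 ] (array([0.5232, 0.4025]), np.float64(80.0), np.float64(75.9), np.float64(-45.4))
lid_big_round_mid 0.67 [498. 237.] [48. 50. 47.] 1404 zpct [0.011 0.016 0.045] (array([ 0.5018, -0.4028]), np.float64(98.9), np.float64(96.3), np.float64(10.1))
lid_big_round_mid 0.63 [526. 302.] [92. 36. 11.] 1521 zpct [0.011 0.016 0.045] (array([ 0.351 , -0.4562]), np.float64(99.0), np.float64(98.7), np.float64(12.6))
lid_big_round_mid 0.57 [499. 176.] [93. 37. 13.] 1367 zpct [0.01  0.015 0.045] (array([ 0.6558, -0.4072]), np.float64(99.4), np.float64(97.7), np.float64(-30.0))
lid_small_round_mid 0.67 [139. 318.] [  7. 120. 125.] 840 zpct [0.01  0.016 0.046] (array([0.3162, 0.4252]), np.float64(72.8), np.float64(71.4), np.float64(-70.5))
lid_small_round_mid 0.62 [184. 363.] [104.  40.  12.] 838 zpct [0.011 0.016 0.046] (array([0.216 , 0.3114]), np.float64(70.1), np.float64(68.2), np.float64(89.7))
lid_small_round_mid 0.59 [193. 306.] [49. 51. 48.] 781 zpct [0.011 0.016 0.046] (array([0.342 , 0.3066]), np.float64(70.2), np.fl
[... 765 characters left out ...]
[0.4445, 0.1054]), np.float64(62.0), np.float64(59.8), np.float64(28.5))
tub_square_mouth 0.66 [376. 251.] [ 32.  58. 100.] 1299 zpct [0.014 0.033 0.062] (array([ 0.468 , -0.1143]), np.float64(77.2), np.float64(75.8), np.float64(-19.4))
tub_oblong_mouth 0.76 [258. 176.] [44. 64. 93.] 1302 zpct [0.014 0.033 0.062] (array([0.6462, 0.1591]), np.float64(105.9), np.float64(53.3), np.float64(-14.8))
cutter_mid 0.7 [324. 156.] [63. 63. 59.] 201 zpct [0.001 0.021 0.032] (array([0.6742, 0.0044]), np.float64(48.5), np.float64(42.9), np.float64(-0.1))
scraper_mid 0.59 [183. 154.] [75. 73. 70.] 1673 zpct [0.008 0.014 0.023] (array([0.7093, 0.3404]), np.float64(112.0), np.float64(96.8), np.float64(42.1))
```

```bash
cat > m.py <<'E'
from h import *
def handle(p,d,name,target,near,st=None):
    K,Rc,c=cam(name,st);C=cloud(K,Rc,c,d)
    m=(np.hypot(C[...,0]-near[0],C[...,1]-near[1])<0.045)&(abs(C[...,2]-0.044)<0.006)&(d>0)
    P=C[m]; return rect(P[:,:2]), np.median(P[:,2])
def plate(p,d,name,near,rad,z,st=None,tol=0.006):
    K,Rc,c=cam(name,st);C=cloud(K,Rc,c,d)
    m=(np.hypot(C[...,0]-near[0],C[...,1]-near[1])<rad)&(abs(C[...,2]-z)<tol)&(d>0)
    return rect(C[m][:,:2]), C[m]
E
python3 - <<'E'
from m import *
p,d=vision.grab_frame('top')
L={'big':(.5018,-.4028),'small':(.342,.3066),'square':(.3683,-.3),'oblong':(.6471,-.1327)}
T={'big':(.5258,.4114),'small':(.4445,.1054),'square':(.468,-.1143),'oblong':(.6462,.1591)}
f=lambda r:(r[0].round(4),*np.round(r[1:],1))
for k in L:
    h,z=handle(p,d,'top',k,L[k]); print(k,'handle',f(h),round(z,4)); 
    h,q=plate(p,d,'top',L[k],.07,.014,tol=.004); print('   plate',f(h),q[:,2].mean())
    h,q=plate(p,d,'top',T[k],.065,.060); print('   rim',f(h),q[:,2].mean())
    def ikq(x,y,z,a): 
        R=Ro.from_euler('z',a,degrees=True)*Ro.from_euler('x',180,degrees=True); q=R.as_quat(); return ctrl.ik([x,y,z],q[[3,0,1,2]])
    a0=handle(p,d,'top',k,L[k])[0][3]
    for a in (a0,a0+180):
        j=ikq(*L[k],.02,a); print('   ik lid',round(a),None if j is None else np.round(j,2))
    b0={'big':None,'small':None,'square':-19.4,'oblong':-14.8}[k]
    for a in ([-135,-90,-45,0,45,90,135,180] if b0 is None else [b0,b0+90,b0+180,b0-90] if k=='square' else [b0,b0+180]):
        j=ikq(*T[k],.07,a); print('   ik tub',round(a),None if j is None else np.round(j,2))
E
```

```text
big handle (array([ 0.5021, -0.4036]), np.float64(49.2), np.float64(18.0), np.float64(44.3)) 0.0442
   plate (array([ 0.5023, -0.4039]), np.float64(100.0), np.float64(97.5), np.float64(-68.3)) 0.014631608655293714
   rim (array([0.5254, 0.4118]), np.float64(90.0), np.float64(89.1), np.float64(31.1)) 0.05914292505716244
   ik lid 44 [ 0.24  0.87  0.73  1.69 -0.73  0.87  0.48]
   ik lid 224 [ 0.76  0.75 -0.2   1.68  0.21  0.73  2.8 ]
   ik tub -135 [-0.43  0.75 -0.48  1.57  0.41  0.92  1.31]
   ik tub -90 [-0.33  0.8  -0.68  1.57  0.57  0.99  1.96]
   ik tub -45 [-0.24  0.86 -0.88  1.56  0.72  1.07  2.62]
   ik tub 0 [-0.94  0.76  0.43  1.58 -0.38  0.89 -1.94]
   ik tub 45 [-0.84  0.73  0.25  1.57 -0.21  0.86 -1.3 ]
   ik tub 90 [-0.73  0.72  0.05  1.57 -0.04  0.85 -0.66]
   ik tub 135 [-0.64  0.72 -0.11  1.57  0.1   0.86  0.  ]
   ik tub 180 [-0.54  0.73 -0.28  1.57  0.24  0.88  0.66]
small handle (array([0.3433, 0.3071]), np.float64(44.4), np.float64(16.1), np.float64(-67.1)) 0.0446
   plate (array([0.3433, 0.3084]), np.float64(71.9), np.float64(70.8), np.float64(-89.7)) 0.0144657051
[... 1222 characters left out ...]
27  2.08 -0.24  0.58  0.11]
   ik tub 161 [ 0.2   0.5  -0.02  2.08  0.02  0.57  1.4 ]
   ik tub -109 [ 0.48  0.52 -0.42  2.07  0.36  0.62  2.61]
oblong handle (array([ 0.6468, -0.1334]), np.float64(49.1), np.float64(17.0), np.float64(71.7)) 0.0443
   plate (array([ 0.6475, -0.1334]), np.float64(113.8), np.float64(63.7), np.float64(70.5)) 0.014438769407249466
   rim (array([0.6458, 0.159 ]), np.float64(106.3), np.float64(53.7), np.float64(-15.5)) 0.05958722194936713
   ik lid 72 [ 0.01  0.79  0.27  1.63 -0.28  0.76  0.09]
   ik lid 252 [ 0.46  0.81 -0.52  1.62  0.5   0.84  2.55]
   ik tub -15 [-0.55  0.77  0.49  1.58 -0.43  0.9  -1.74]
   ik tub 165 [-0.16  0.72 -0.21  1.58  0.18  0.87  0.88]
```

Run:
```python
import cv2
p=cv2.imread('pics/top0.png'); s=cv2.resize(p[250:390,100:260],None,fx=2.5,fy=2.5); b=cv2.resize(p[140:340,420:560],None,fx=1.75,fy=1.75)
import numpy as np
o=np.zeros((350,645,3),np.uint8); o[:350,:400]=s; o[:350,400:645]=b; cv2.imwrite('pics/crop1.png',cv2.convertScaleAbs(o,alpha=1.6))
```

```text
(no output)
```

View pics/crop1.png

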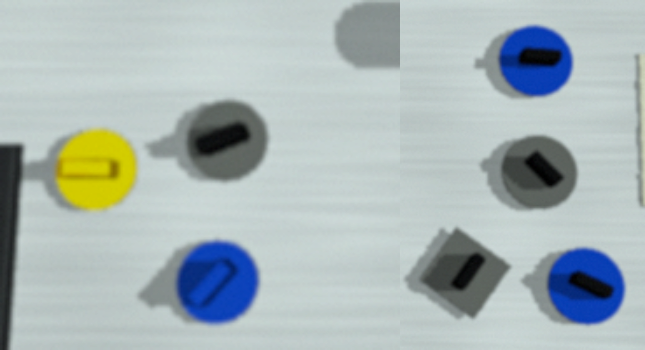

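Lookalikes at these top-camera pixels:
- **Big round lid:** grey (500,238), with blue ones at (497,175) and (526,303).
- **Small round lid:** grey (189,306), with yellow at (138,318) and blue at (187,362).
- **Square and oblong lids:** each is the only one, at (454,296) and (382,178).

The crop confirms the grey ones, so I'll use those. Next I look at the big tub with the wrist camera, then hover over the big lid.

```bash
cat >> m.py <<'E'
def quat(a):
    q=(Ro.from_euler('z',a,degrees=True)*Ro.from_euler('x',180,degrees=True)).as_quat(); return q[[3,0,1,2]]
f=lambda r:(r[0].round(4),*np.round(r[1:],1))
def go(x,y,z,a): ctrl.movep([x,y,z],quat(a))
def wlook(near,kind,tag,rad=.065):
    st=get_state(); p,d=vision.grab_frame('wrist'); cv2.imwrite(f'pics/{tag}.png',p)
    z=.06 if kind=='tub' else .014
    h,P=plate(p,d,'wrist',near,rad,z,st,tol=.004); print(kind,f(h),len(P),np.median(P[:,2]).round(4))
    if kind=='lid':
        hh,zz=handle(p,d,'wrist','',near,st); print('handle',f(hh),round(zz,4)); return h,hh
    return h,None
E
python3 - <<'E'
from m import *
print(get_state()['time'])
go(.5254,.4118,.21,90); s=get_state(); print(s['time'],s['tcp_pos'])
wlook((.5254,.4118),'tub','w_bt')
go(.5022,-.4038,.16,44.3); s=get_state(); print(s['time'],s['tcp_pos'])
wlook((.5022,-.4038),'lid','w_bl')
E
```

```text
0.75
1.9083 [0.52373323 0.41374263 0.2100369 ]
tub (array([0.5256, 0.4136]), np.float64(89.3), np.float64(88.9), np.float64(-88.2)) 1322 0.0589
4.8333 [ 0.50315371 -0.40272197  0.15992358]
lid (array([ 0.5023, -0.4026]), np.float64(99.1), np.float64(99.1), np.float64(88.4)) 10113 0.0131
handle (array([ 0.5022, -0.4027]), np.float64(50.6), np.float64(15.9), np.float64(42.9)) 0.0429
```

```bash
cat >> m.py <<'E'
def st():
    s=get_state(); print('t',round(s['time'],2),np.round(s['tcp_pos'],4),'w',round(s['width'],4),'F',np.round(s['contact_force'],1)); return s
def pick(x,y,a):
    q=quat(a)
    ctrl.movel([x,y,.09],q,.15); ctrl.movel([x,y,.019],q,.08); st()
    ctrl.close_gripper(40); s=st()
    ctrl.movel([x,y,.17],q,.15); return st()
E
python3 - <<'E'
from m import *
pick(.5022,-.4027,43.3)
p,d=vision.grab_frame('wrist'); cv2.imwrite('pics/g1.png',p)
E
```

```text
t 6.53 [ 0.5024 -0.4031  0.0195] w 0.0853 F [ 0.  -1.  -0.6]
t 7.17 [ 0.5023 -0.4028  0.0192] w 0.0152 F [-0.5  0.7  3. ]
t 8.32 [ 0.5018 -0.4022  0.1689] w 0.0151 F [ 0.6 -0.2 -2.3]
```

View pics/g1.png

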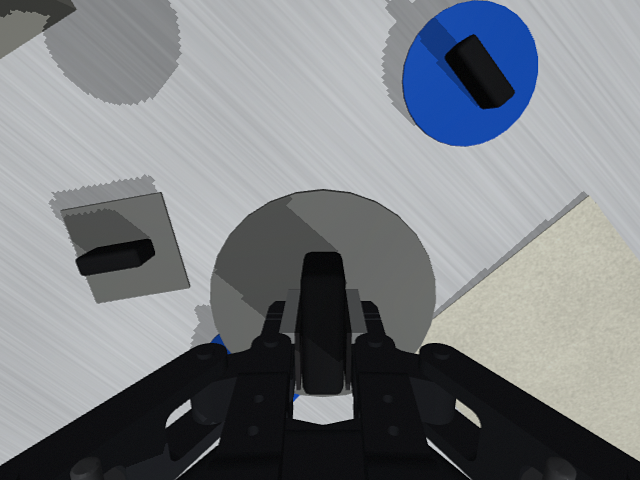

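```bash
cat >> m.py <<'E'
def held(tag='held'):
    s=get_state(); p,d=vision.grab_frame('wrist'); cv2.imwrite(f'pics/{tag}.png',p)
    x,y,z=s['tcp_pos']; h,P=plate(p,d,'wrist',(x,y),.075,z-.005,s,tol=.008)
    A=np.c_[P[:,:2]-[x,y],np.ones(len(P))]; k=np.linalg.lstsq(A,P[:,2],rcond=None)[0]
    c,r=cv2.minEnclosingCircle((P[:,:2]*1000).astype(np.float32))
    print('held rect',f(h),'circ',np.round(c,1),round(r,1),'plane',k.round(4),'tcp',np.round(s['tcp_pos'],4)); return h
E
python3 - <<'E'
from m import *
held()
go(.5256,.413,.19,90); st(); held('h2')
E
```

```text
held rect (array([ 0.502 , -0.4001]), np.float64(99.3), np.float64(96.1), np.float64(-9.4)) circ [ 501.4 -402.1] 50.1 plane [-0.0009  0.0024  0.1627] tcp [ 0.5018 -0.4022  0.1688]
t 11.3 [0.5265 0.4118 0.1901] w 0.0154 F [-0.2  0.1 -0.5]
held rect (array([0.5268, 0.4135]), np.float64(99.2), np.float64(96.1), np.float64(-37.3)) circ [526.3 411.6] 50.4 plane [0.001  0.0004 0.184 ] tcp [0.5265 0.4118 0.1901]
```

```bash
cat >> m.py <<'E'
def place(x,y,a,zf=.0695):
    q=quat(a); ctrl.movel([x,y,.10],q,.15); ctrl.pause(.2); s=st()
    ctrl.movel([x,y,zf],q,.04); s=st()
    n=0
    while s['contact_force'][2]<1.5 and n<3:
        n+=1; zf-=.001; ctrl.movel([x,y,zf],q,.03); s=st()
    ctrl.ungrasp(); ctrl.pause(.1); st()
    ctrl.movel([x,y,.21],q,.2); st()
E
python3 - <<'E'
from m import *
place(.5256,.413,90)
s=get_state(); p,d=vision.grab_frame('wrist'); cv2.imwrite('pics/p1.png',p)
h,P=plate(p,d,'wrist',(.5256,.413),.075,.064,s,tol=.01)
A=np.c_[P[:,:2]-h[0],np.ones(len(P))]; print(f(h),np.linalg.lstsq(A,P[:,2],rcond=None)[0].round(4))
E
```

```text
t 12.3 [0.5262 0.4134 0.1012] w 0.0151 F [-0.  -0.1 -1.3]
t 13.21 [0.5257 0.413  0.0693] w 0.0152 F [-0.1  0.5 -0.4]
t 13.46 [0.5258 0.4131 0.0692] w 0.0149 F [-1.6 -0.8  4.9]
t 14.24 [0.5256 0.413  0.0685] w 0.0854 F [ 0.4 -0.2 -0.6]
t 15.1 [0.525  0.4126 0.2088] w 0.0854 F [-1.2  1.   1. ]
(array([0.5251, 0.4132]), np.float64(99.4), np.float64(98.8), np.float64(70.7)) [0.0009 0.0016 0.0632]
```

View pics/p1.png

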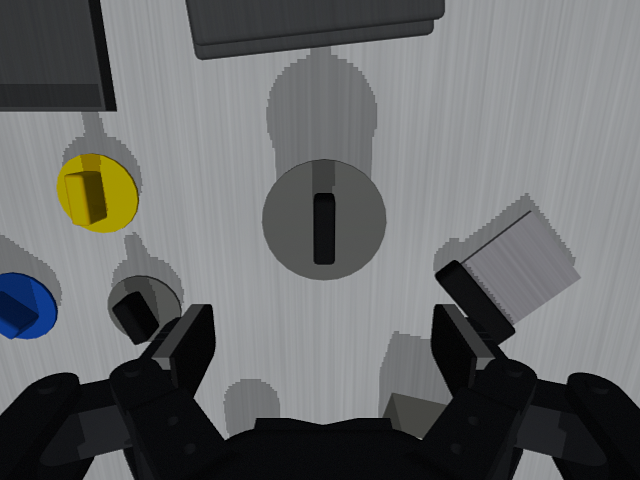

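The picture shows the big lid flat and centred on its tub at about (324,220), with its top at 63 mm and no tilt. Small round is next.

```bash
cat >> m.py <<'E'
def cycle(lid,la,tub,ta,tag,tubrot=None):
    go(*tub,.21,ta); ctrl.pause(.2); t,_=wlook(tub,'tub',tag+'t'); st()
    go(*lid,.16,la); ctrl.pause(.2); l,hh=wlook(lid,'lid',tag+'l')
    la2=hh[3]+180*round((la-hh[3])/180)
    g=(l[0]+hh[0])/2
    assert np.hypot(*(l[0]-hh[0]))<.005 and np.hypot(*(t[0]-tub))<.006 and abs(la2-la)<6
    s=pick(*g,la2); assert s['width']>.012
    tr=ta
    if tubrot: tr=t[3]+tubrot*round((ta-t[3])/tubrot); assert abs(tr-ta)<6
    go(*t[0],.19,tr); ctrl.pause(.2); held(tag+'h'); s=st(); print('target',t[0].round(4),tr)
    return t[0],tr
def verify(c,tag):
    s=get_state(); p,d=vision.grab_frame('wrist'); cv2.imwrite(f'pics/{tag}.png',p)
    h,P=plate(p,d,'wrist',c,.075,.064,s,tol=.01)
    A=np.c_[P[:,:2]-h[0],np.ones(len(P))]; print('VER',f(h),np.linalg.lstsq(A,P[:,2],rcond=None)[0].round(4))
E
python3 - <<'E'
from m import *
c,a=cycle((.3433,.3075),113,(.4444,.1053),113,'s')
place(*c,a); verify(c,'sv')
E
```

```text
tub (array([0.4447, 0.1071]), np.float64(63.1), np.float64(62.9), np.float64(-57.4)) 909 0.059
t 16.61 [0.4447 0.1061 0.2098] w 0.0855 F [0.4 0.3 0.1]
lid (array([0.3435, 0.3094]), np.float64(73.6), np.float64(72.6), np.float64(-68.9)) 5029 0.0132
handle (array([0.343 , 0.3098]), np.float64(43.5), np.float64(16.0), np.float64(-67.7)) 0.0429
t 19.43 [0.3435 0.3098 0.0194] w 0.0852 F [ 0.1 -0.6 -0.7]
t 20.07 [0.3433 0.3097 0.0192] w 0.0151 F [ 0.2 -0.   3.8]
t 21.23 [0.3428 0.3093 0.1693] w 0.0154 F [ 0.6  0.1 -1. ]
held rect (array([0.44  , 0.1171]), np.float64(73.1), np.float64(55.1), np.float64(23.8)) circ [443.9 108.6] 37.0 plane [0.0004 0.003  0.1839] tcp [0.4442 0.1088 0.1898]
t 22.38 [0.4443 0.1085 0.1898] w 0.0151 F [-0.7  0.2 -0.4]
target [0.4447 0.1071] 113
t 23.33 [0.4453 0.1073 0.1008] w 0.0152 F [-0.2 -0.2 -0.8]
t 24.24 [0.4448 0.1071 0.0693] w 0.0154 F [ 0.5  0.  -1. ]
t 24.49 [0.4449 0.1071 0.0691] w 0.0151 F [-2.2 -1.  10. ]
t 25.27 [0.4447 0.1071 0.0685] w 0.085 F [0.2 0.6 0.7]
t 26.13 [0.4441 0.107  0.2092] w 0.0851 F [0.3 0.1 0.2]
VER (array([0.4445, 0.1071]), np.float64(72.9), np.float64(72.8), np.float64(25.9)) [0.0003 0.0022 0.0632]
```

Run:
```python
from m import *
c,a=cycle((.3684,-.2995),143,(.4677,-.1143),160.3,'q',90)
place(*c,a); verify(c,'qv')
```

```text
tub (array([ 0.4681, -0.1133]), np.float64(76.7), np.float64(76.2), np.float64(-19.7)) 1614 0.0592
t 27.6 [ 0.4678 -0.1135  0.21  ] w 0.0854 F [-0.5  0.4  0.2]
lid (array([ 0.3681, -0.2988]), np.float64(86.2), np.float64(85.9), np.float64(53.2)) 9550 0.0132
handle (array([ 0.3679, -0.2989]), np.float64(50.2), np.float64(15.6), np.float64(-36.4)) 0.043
t 30.37 [ 0.3682 -0.2991  0.0194] w 0.0855 F [-0.1 -0.   0.9]
t 31.0 [ 0.3681 -0.2989  0.0192] w 0.0152 F [-0.9  0.5  3.4]
t 32.16 [ 0.3676 -0.2985  0.1692] w 0.0149 F [ 0.3 -0.4 -1.4]
held rect (array([ 0.467 , -0.1151]), np.float64(86.3), np.float64(86.1), np.float64(70.0)) circ [ 459.5 -112.2] 54.5 plane [0.0006 0.0011 0.184 ] tcp [ 0.4675 -0.115   0.1898]
t 33.27 [ 0.4677 -0.1147  0.1899] w 0.0153 F [ 0.1 -0.6 -1.2]
target [ 0.4681 -0.1133] 160.2765350341797
t 34.22 [ 0.4687 -0.1135  0.1009] w 0.015 F [-1.1  0.1 -1.5]
t 35.12 [ 0.4682 -0.1134  0.0693] w 0.0153 F [ 0.2 -0.2 -1.1]
t 35.38 [ 0.4683 -0.1134  0.0692] w 0.0152 F [-2.8  0.8  8.8]
t 36.16 [ 0.4681 -0.1133  0.0685] w 0.0854 F [-0.4 -0.   0.1]
t 37.02 [ 0.4676 -0.1131  0.2092] w 0.0851 F [-0.2  0.6 -0.9]
VER (array([ 0.4683, -0.1135]), np.float64(86.3), np.float64(85.9), np.float64(70.3)) [-0.0002  0.0014  0.0633]
```

View pics/sv.png

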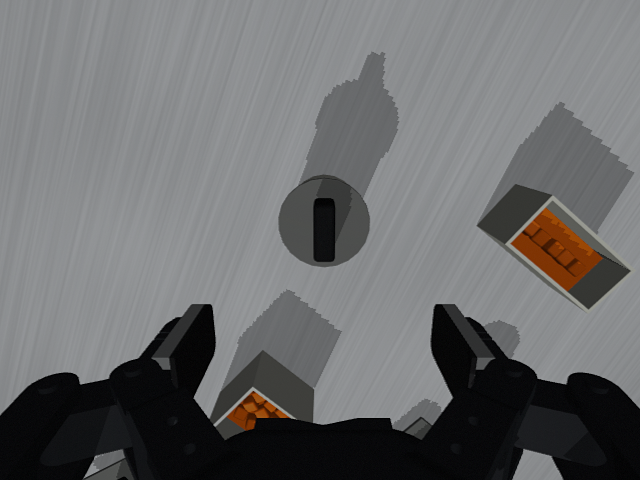

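Run:
```python
from m import *
c,a=cycle((.647,-.1334),71,(.6458,.159),165,'o',180)
st()
```

```text
tub (array([0.6462, 0.1603]), np.float64(104.3), np.float64(52.1), np.float64(-15.1)) 1497 0.0593
t 38.55 [0.6459 0.1576 0.2105] w 0.0851 F [-0.3  0.3 -0.6]
lid (array([ 0.6474, -0.1323]), np.float64(114.3), np.float64(62.2), np.float64(70.1)) 9055 0.0132
handle (array([ 0.6475, -0.1324]), np.float64(50.6), np.float64(15.8), np.float64(70.2)) 0.0429
t 41.59 [ 0.6479 -0.1326  0.0195] w 0.0851 F [-0.4  1.1 -0.2]
t 42.23 [ 0.6476 -0.1324  0.0192] w 0.0151 F [0.  0.3 1.3]
t 43.38 [ 0.6469 -0.1321  0.169 ] w 0.0153 F [-0.1  0.4  0.4]
held rect (array([0.646 , 0.1586]), np.float64(114.1), np.float64(62.4), np.float64(-15.2)) circ [643.1 159.5] 61.6 plane [0.0014 0.0026 0.184 ] tcp [0.6465 0.1586 0.1898]
t 44.76 [0.6465 0.1589 0.1898] w 0.0155 F [ 0.6 -0.3 -0.9]
target [0.6462 0.1603] 164.86454010009766
t 44.76 [0.6465 0.1589 0.1898] w 0.0155 F [ 0.6 -0.3 -0.9]
```

The small lid sits centred on its tub at about (324,222), and the square lid measures flat and aligned. Now I place the oblong lid, back off and check everything.

Run:
```python
from m import *
c,a=(.6462,.1603),164.86
place(*c,a); verify(c,'ov')
go(.45,.5,.3,90); ctrl.pause(.5); st()
for n in ('top','scene'):
    p,d=vision.grab_frame(n); cv2.imwrite(f'pics/{n}F.png',p)
    if n=='top':
        for k,c in {'big':(.5256,.413),'small':(.4444,.107),'square':(.468,-.1133),'oblong':(.6462,.1603)}.items():
            h,P=plate(p,d,'top',c,.075,.064,tol=.006)
            A=np.c_[P[:,:2]-h[0],np.ones(len(P))]; print(k,f(h),np.linalg.lstsq(A,P[:,2],rcond=None)[0].round(4))
```

```text
t 45.71 [0.6469 0.1605 0.1012] w 0.0149 F [-0.9 -0.4  0.3]
t 46.62 [0.6463 0.1603 0.0694] w 0.0154 F [ 0.6 -0.1 -0.9]
t 46.87 [0.6464 0.1604 0.0692] w 0.0153 F [-1.1 -0.1  4.7]
t 47.65 [0.6462 0.1603 0.0685] w 0.0858 F [0.3 0.7 0.1]
t 48.51 [0.6455 0.1602 0.2088] w 0.0854 F [-0.5  0.5 -0.6]
VER (array([0.646 , 0.1602]), np.float64(113.7), np.float64(62.2), np.float64(-15.2)) [0.0008 0.0011 0.0633]
t 50.62 [0.4501 0.4999 0.3   ] w 0.0852 F [ 0.4 -0.1 -0.6]
big (array([0.5253, 0.4115]), np.float64(99.4), np.float64(97.1), np.float64(46.3)) [ 0.0015 -0.0045  0.0646]
small (array([0.4453, 0.1059]), np.float64(72.5), np.float64(71.6), np.float64(-0.1)) [-0.0091  0.0016  0.0646]
square (array([ 0.4681, -0.1146]), np.float64(86.6), np.float64(86.1), np.float64(-19.8)) [0.0033 0.0007 0.0648]
oblong (array([0.6453, 0.1593]), np.float64(114.6), np.float64(63.1), np.float64(-14.9)) [-0.0037 -0.0071  0.0646]
```

View pics/topF.png

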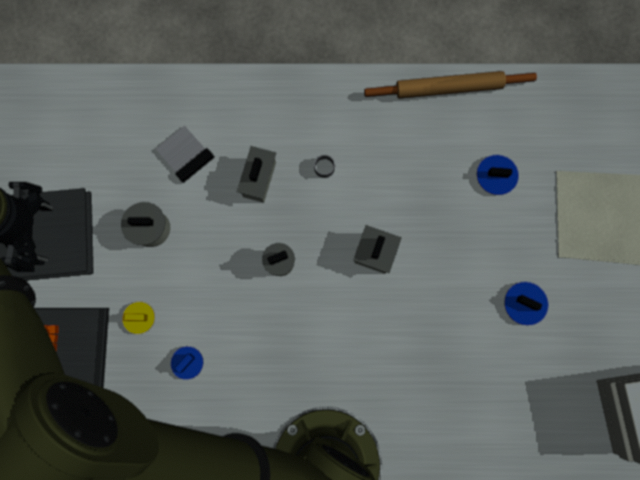

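View pics/sceneF.png

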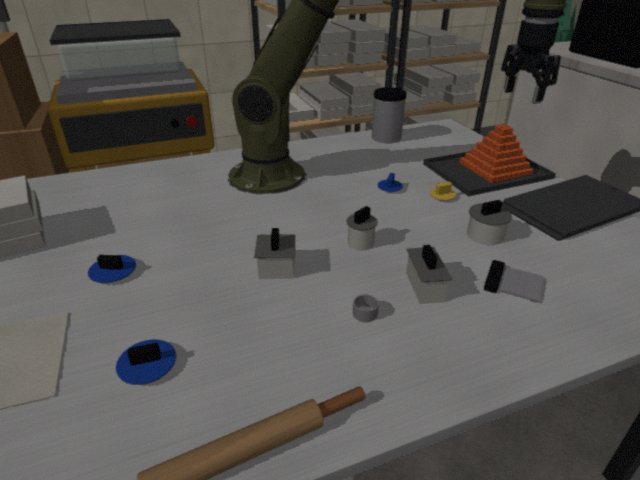

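All four tubs are lidded: big (146,224), small (278,259), square (377,249) and oblong (257,174) in the top view. The cutter, scraper and the coloured lids are where they were, and the arm is clear.

```bash
python3 -c "
from station import ticket; ticket.close_job()"
```

```text
the job is handed in; nothing more can be done
```

I put the four grey lids on their own tubs in the order listed (big round, small round, square, oblong), let go of each, backed the arm off, and handed the job in at about 51 s of the 118 s.

- **Seating:** From the top camera, each plate's top is at 64.6–64.8 mm, where a seated lid should read 64 mm. The wrist camera read 63.2–63.3 mm, a 1.5 mm disagreement that is within the 2 mm calibration.
- **Flatness:** The wrist camera showed slopes of at most 0.002. The top camera's slopes went up to 0.009, on the small lid. That is under 1 mm across its plate, and I put it down to depth noise.
- **Position and angle:** Each lid is centred within 1 mm of its tub's measured mouth. The square and oblong lids are within about 1° of their tubs.
- **Surroundings:** The tubs show no movement beyond measurement error. In the before and after pictures, the ring cutter, scraper and the blue and yellow lids are where they started. The highest contact force I read was about 10 N, while pressing the small lid on.

No check failed.

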